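# Dock a finned cooler into a sloping finned dock and lock it

## Robot

A 6-joint arm with a two-finger parallel gripper is mounted at the origin on the work surface; the furniture and walls round the work are solid. World frame = base frame: x ahead of the robot, y to its left, z up, the work surface at z = 0. Lengths are in m, angles in degrees, forces in N, time in s.
With the tool pointing down it reaches from about 0.25 to 0.8 m from the base axis. Payload 3.9 kg.
Tool frame: the origin (TCP) lies at the very end of the fingers, on their centre line; the grasp point (between the pads) lies 19 mm behind it; z points along the fingers, y is the direction in which the jaws open and shut (so a half turn about z gives the same grasp; the last joint's range is limited). The gripper opens to 85 mm and grips with 20 to 120 N. Pads are 22 mm wide; open, the fingers measure 114 mm over their backs; the gripper's body (76 mm by 85 mm) begins 54 mm behind the grasp point. The pads swing forward as they close: fully open they stand 13 mm farther back than shut.
Start: joints at [65.718, 14.897, -7.913, 67.191, 0, 90], TCP at [0.216, 0.479, 0.231] pointing down, gripper open.
Joint ranges: [-159.42, 159.42], [-47.68, 98.78], [-73.54, 78.23], [-108.79, 121.32], [-90, 84.71], [-180, 180]. Speed limits (degrees/s): [147.25, 147.25, 180, 180, 180, 180].

## Interface

Orientations are given as [roll, pitch, yaw] about the fixed x, y, z axes, in that order (R = Rz(yaw) Ry(pitch) Rx(roll)).
In Python, from plant import readout, grab_frame, get_calibration, manip gives the robot as it stands. The module is installed in compiled form; this text tells all that it offers.
- The arm moves only by the shell command python3 -m handwheel 'ROWS' [FORCE]. ROWS is JSON, a list of rows, each an object of numbers: "tx", "ty", "tz": the shift along the world's x, y, z in cm; "wx", "wy", "wz": the turn, a rotation vector about the world's x, y, z in degrees; "claw": the finger opening in cm, from 0 to 8.54. A call has 1 to 20 rows; each row shifts and turns the pose as measured when the row begins; what a row does not reach is not made up. A row lasts 1/8 s, in which the tool goes at most 62.5 mm and 10.7 degrees, less where a joint would pass 70% of its speed; a pose out of reach is approached as far as the arm can. A call with a gripper value outside its range is refused whole. The fingers move at their own pace and stop on an object; FORCE is the grip in N (left out, the last holds). Time passes only in rows, so rows that do not move let the fingers close. It gives the time, the measured TCP pose, the force and the opening at its end, in the units of the state.
- readout.sense(): the state, without advancing time (a new reading comes with each control period).
- grab_frame(name): name is "side" or "top" or "wrist"; returns (picture, depth): 480x640x3 uint8, red, green, blue; 480x640 float32, m along the optical axis (not along the pixel's ray), 0 where there is no reading.
- get_calibration(name): a dict with "vertical_fov" (degrees; the focal length in pixels is half the picture's height over the tangent of half this angle, whatever the lens; pixels are square), "cx", "cy" (the principal point, pixels), "D" ([k1, k2, p1, p2, k3] as OpenCV has them; the pictures are not rectified), "pose" (4x4, takes a point from camera to world coordinates). Camera axes: x right, y down, z forward; pixel columns grow to the right and rows downward; lengths in m; the calibration is good to about 2 mm. A picture is of the moment at which its call begins: read the wrist's pose just before it. get_calibration takes no time and is no camera call; for the wrist camera it gives the pose at the moment of the call.
- manip.finish_job(): hands the job in, once; it reports no verdict.
The state is a dict: "time_s": time; "qpos": joint angles; "qvel": joint speeds; "tau": joint torques, N m; "ee_pos": TCP position; "ee_rot": TCP orientation; "contact_force": force on the tool from outside, world axes, zero at the start; "torque": the same for the moment, N m; "width": finger opening in m.
Only numpy, scipy, OpenCV 4.12 (cv2) and the standard library are available. Lean on these libraries where they do the work, as an engineer would, in place of code of your own. Each camera call takes 0.05 s, during which the arm holds its last target. There are 200 camera calls.

## Task

Swing the dock's keeper aside, then take the larger of the two finned aluminium coolers by its rib and, holding it, lower its fins between the fins of the sloping dock until it sits fully home, squarely on the dock with the ends of its fins level with the ends of the dock's fins. Finally swing the keeper back to its stop, across the end of the cooler, and let go. Leave the smaller cooler and the other things on the worktop where they are.

Things in the scene. Friction and masses are not known exactly. Their poses are not given: they have to be found in the camera images.
- dock_face: Fixed finned aluminium plate on a grey four-post stand, sloping 30 degrees, facing up and to the robot. Origin: centre of the floor between the fins, 85 mm above the worktop. z square out of the slope, x uphill, y along the fins. Five fins at x = -36, -18, 0, 18, 36 mm: 6 mm thick, 24 high, round tips, y -60 to 60. Plate 110 mm in x, y -67 to 108; keeper's pivot post at x 0, y 85.
- dock_home (a point): Where the larger cooler's origin lies when it is fully home: on the dock_face z axis, 2 mm above the dock floor, the cooler's axes along the dock_face axes or a half turn about z. Its plate then rests on the dock's fin tips; its four fins stand in the four 12 mm gaps with 2.5 mm of play on each side.
- keeper (a joint): Turn of the keeper, a steel bar 18 x 100 x 8 mm on the pivot post, axis the dock's z. 0 = closed, at its stop: nose to the dock's -y over the cooler's end (underside 2.5 mm over a seated cooler's plate), tail with knob to +y. Grows anticlockwise seen from above: knob goes downhill. About 1.57 is aside, 1.7 the end. Light friction, about 1.5 N at the knob; stays where left.
- keeper_knob (a point): Point on the axis of the keeper's round black knob, at half its height. The knob, 18 mm across and 32 mm tall, stands square to the slope on the keeper's tail, 45 mm from the pivot; its top is 16 mm above this point, the bar's top 16 mm below.
- keeper_pivot (a point): Point on the keeper's turning axis (fixed), at the same height above the slope as the knob's point.
- cooler: The larger finned cooler, bare aluminium, loose, 80 x 120 x 64 mm, 0.3 to 0.5 kg, standing on its fins. Origin: centre of the plane of its fin tips (underside); z up, y along the fins. Four fins at x = -27, -9, 9, 27 mm, 7 mm thick, round tips, 120 long, 22 high; above them a plate 80 x 120 mm, z = 22 to 30 mm; on that the rib. The same after a half turn.
- cooler_rib (a point): Middle of the larger cooler's rib, to hold it by: 14 mm thick (cooler's x), 60 mm long (y), from z = 30 to 64 mm of the cooler; this point is 47 mm above the fin tips.
- small_cooler: The smaller finned cooler, which does not fit: 56 x 75 x 64 mm, five closer fins, rib 14 x 45 mm. Same kind of origin. It stays where it is; the two coolers may stand in each other's place.
- beaker: Glass beaker, 70 mm across, 86 mm high, a bystander; origin at the centre of its underside.
- tape: Roll of paper tape lying flat, 82 mm across, 19 mm high, a bystander; origin at the centre of its underside.
- caliper: Sliding caliper lying flat, 60 x 208 x 13 mm, a bystander; origin at the centre of its underside.
Things that resemble listed ones, but are neither listed nor needed, are in the scene too. Leave any brown look-alike of the cooler alone.

How it is judged (in metres and radians):
On the way, in this order (a step that is already met when the one before it is completed fails the run):
1. the keeper is swung aside (more than 1.2 rad) (value of joint keeper above 1.2 rad), for 0.1 s.
2. the larger cooler is lifted off the worktop (30 mm) (height (world z) of cooler above 0.03 m), for 0.1 s.
3. its fins have entered between the dock's fins while the gripper holds it (z of cooler in the frame of dock_face below 0.02 m and x of cooler in the frame of dock_face between -0.008 and 0.008 m and y of cooler in the frame of dock_face between -0.02 and 0.02 m and contact force between the fingers and cooler above 1 N), for 0.02 s.
4. it sits fully home with the keeper still aside (z of cooler in the frame of dock_face below 0.0045 m and x of cooler in the frame of dock_face between -0.005 and 0.005 m and angle between the z axis of cooler and the z axis of dock_face, either way round below 0.06 rad and value of joint keeper above 0.8 rad), for 0.2 s.
At the end, for the whole second after the job is handed in: Larger cooler at rest in the dock: origin within 5 mm across the fins, 10 mm along them, under 4.5 mm above the dock floor; square within 0.06 rad to the slope, 0.08 rad along the fins. Keeper within 0.2 rad of its stop. Small cooler, beaker, tape and caliper within 30 mm of their places (z of cooler in the frame of dock_face below 0.0045 m and x of cooler in the frame of dock_face between -0.005 and 0.005 m and y of cooler in the frame of dock_face between -0.01 and 0.01 m and angle between the z axis of cooler and the z axis of dock_face, either way round below 0.06 rad and angle between the y axis of cooler and the y axis of dock_face, either way round below 0.08 rad and value of joint keeper below 0.2 rad and linear speed of cooler below 0.02 m/s and distance of each of small_cooler, beaker, tape, caliper from where it was at the start of the episode below 0.03 m); the robot touches nothing.
It fails at once if the smaller cooler, beaker, tape or caliper is moved more than 30 mm (distance of any of small_cooler, beaker, tape, caliper from where it was at the start of the episode above 0.03 m).
It also fails if it takes over 72 s, if anything falls off the work surface, if the arm or the gripper's body presses on something with over 40 N, if the wrist force passes 120 N, or if a joint passes its speed limit or range.

## Working session

There is one attempt and no reset: what is moved stays moved. The work goes in short steps, Python scripts to look and compute and a shell command to move; the robot and the scene stay as the last step left them, time stands still between calls to the robot, and variables do not carry over. Pictures are saved under pics/ and viewed, about 8 in all and at most 12, crops included, and the job is handed in when it is done.

```bash
mkdir -p pics; cat > h.py <<'E'
import numpy as np, cv2
from plant import readout, grab_frame, get_calibration, manip
def K(c):
    f=240/np.tan(np.radians(c["vertical_fov"])/2)
    return np.array([[f,0,c["cx"]],[0,f,c["cy"]],[0,0,1]])
def cloud(d,c):
    v,u=np.mgrid[0:480,0:640]
    p=cv2.undistortPoints(np.stack([u,v],-1).reshape(-1,1,2).astype(float),K(c),np.array(c["D"])).reshape(480,640,2)
    P=np.dstack([p*d[...,None],d]); T=np.array(c["pose"])
    W=P@T[:3,:3].T+T[:3,3]; W[d==0]=np.nan
    return W
def shot(n,tag):
    c=get_calibration(n); im,d=grab_frame(n); W=cloud(d,c)
    np.savez(f"{tag}.npz",im=im,d=d,W=W,T=c["pose"]); cv2.imwrite(f"pics/{tag}.png",im[...,::-1]); return im,d,W,c
E
python3 - <<'E'
from h import *
for n in("side","top"):
    im,d,W,c=shot(n,n+"0"); print(n,np.round(c["pose"],3).tolist(),c["vertical_fov"],c["D"])
print(readout.sense())
E
```

```text
side [[0.992, -0.045, 0.115, 0.363], [-0.124, -0.422, 0.898, -0.997], [0.008, -0.905, -0.424, 0.591], [0.0, 0.0, 0.0, 1.0]] 55.39369906692937 [-0.06122135  0.          0.          0.          0.        ]
top [[0.004, -0.993, 0.122, 0.319], [-1.0, -0.004, -0.006, 0.017], [0.006, -0.122, -0.993, 1.614], [0.0, 0.0, 0.0, 1.0]] 48.595072884349484 [-0.11612861  0.          0.          0.          0.        ]
{'time_s': 0.1, 'qpos': array([ 6.57172831e+01,  1.49332287e+01, -7.98007146e+00,  6.71907562e+01,
       -4.23369193e-04,  8.99998775e+01]), 'qvel': array([ 0.00806419,  0.01015386,  0.12317022, -0.10884454, -0.01441733,
       -0.00812654]), 'tau': array([ 8.61374083e-04, -4.06508410e+01,  2.54527098e+01,  1.00505602e-02,
        1.80447628e-04, -3.42495994e-06]), 'ee_pos': array([0.2156428 , 0.47797448, 0.23052537]), 'ee_rot': array([-1.79895944e+02,  4.23146084e-04,  1.55717406e+02]), 'contact_force': array([ 0.89081252,  0.19897056, -0.40519729]), 'torque': array([0.0015939 , 0.01029311, 0.05094934]), 'width': 0.08532847377686244}
```

View pics/top0.png

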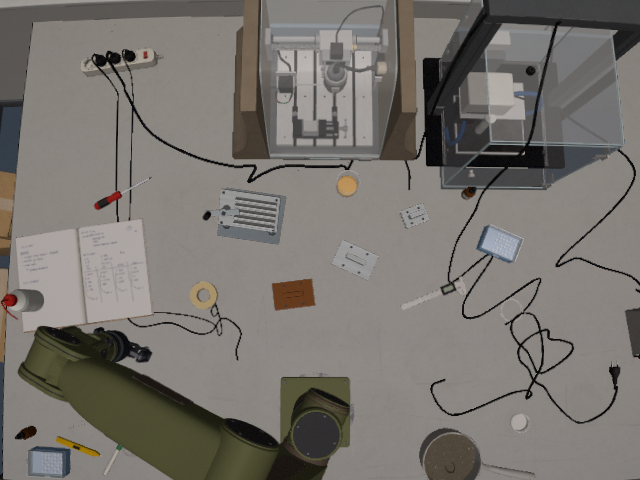

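View pics/side0.png

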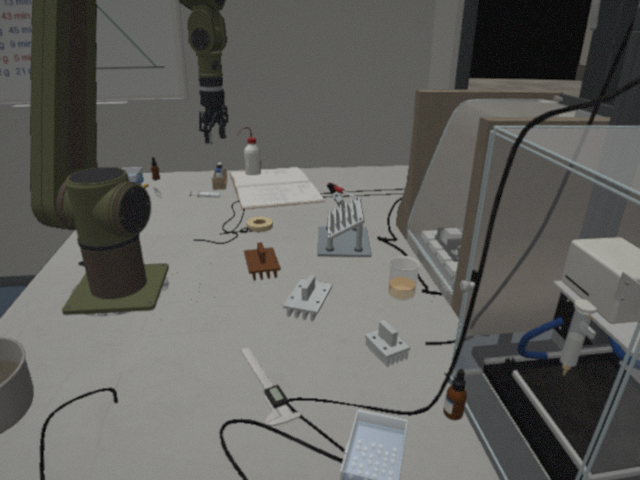

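Candidates for the larger cooler in the top view are the grey one at (355,259), the smaller grey one at (414,216) and the brown look-alike at (293,294). The big grey one fits. The dock is at (252,214) and its knob at about (207,215).

```bash
python3 - <<'E'
from h import *
z=np.load("top0.npz"); im=z["im"]; W=z["W"]
a=cv2.resize(im[175:255,190:300],None,fx=7,fy=7,interpolation=2)[:280*2]
b=cv2.resize(im[190:290,320:440],None,fx=3,fy=3,interpolation=2)
a=cv2.resize(im[178:250,195:295],None,fx=4.4,fy=4.4,interpolation=2)
o=np.zeros((620,800,3),np.uint8); o[:a.shape[0],:a.shape[1]]=a; o[320:620,:360]=b
cv2.imwrite("pics/crop1.png",o[:600,:,::-1])
def rect(u0,u1,v0,v1,zl,zh,t):
    P=W[v0:v1,u0:u1].reshape(-1,3); P=P[(P[:,2]>zl)&(P[:,2]<zh)]
    r=cv2.minAreaRect((P[:,:2]*1000).astype(np.float32)); print(t,len(P),r,np.median(P,0).round(4))
rect(325,385,235,285,.018,.045,"big plate"); rect(325,385,235,285,.052,.075,"big rib")
rect(395,435,200,232,.018,.045,"small plate"); rect(395,435,200,232,.052,.075,"small rib")
P=W[275:312,268:320].reshape(-1,3);print("brown",np.nanmean(P,0))
rect(188,220,280,310,.01,.03,"tape");rect(400,468,278,312,.004,.03,"caliper");rect(335,362,170,198,.03,.1,"beaker")
# dock
for (u,v) in [(207,215),(225,210),(226,212),(262,200),(262,208),(262,215),(262,222),(284,190),(278,242),(220,232)]:
    print(u,v,W[v,u].round(4))
E
```

```text
big plate 961 ((453.5694885253906, -117.76580810546875), (120.171142578125, 80.93116760253906), 65.79727172851562) [ 0.4518 -0.1173  0.0306]
big rib 101 ((452.8844299316406, -117.84825134277344), (58.98036575317383, 14.634539604187012), 64.61573791503906) [ 0.452  -0.1176  0.0648]
small plate 381 ((588.9594116210938, -299.36883544921875), (56.03089904785156, 79.02993774414062), 21.032806396484375) [ 0.585  -0.296   0.0306]
small rib 81 ((588.619384765625, -299.0538024902344), (14.39452075958252, 48.04243469238281), 22.267696380615234) [ 0.5875 -0.2981  0.0642]
brown [0.35286942 0.06563508 0.01974591]
tape 470 ((345.24224853515625, 337.64300537109375), (80.21570587158203, 78.10475158691406), 88.99091339111328) [0.345  0.3348 0.0195]
caliper 672 ((349.5906677246094, -359.6414794921875), (207.9192657470703, 100.43681335449219), 89.77599334716797) [ 0.3538 -0.3809  0.0064]
beaker 386 ((680.0574951171875, -95.55522918701172), (68.3666763305664, 68.11829376220703), 0.5542806386947632) [ 0.6868 -0.0977  0.0479]
207 215 [0.5672 0.3073 0.1427]
225 210 [0.5838 0.2587 0.1308]
226 212 [0.5789 0.2565 0.1257]
262 200 [0.6169 0.1558 0.1108]
262 208 [0.5935 0.1554 0.1106]
262 215 [0.5741 0.1555 0.1051]
262 222 [0.5548 0.1559 0.0978]
284 190 [ 0.6714  0.0985 -0.0032]
278 242 [0.5072 0.1143 0.0099]
220 232 [0.5365 0.2912 0.0147]
```

View pics/crop1.png

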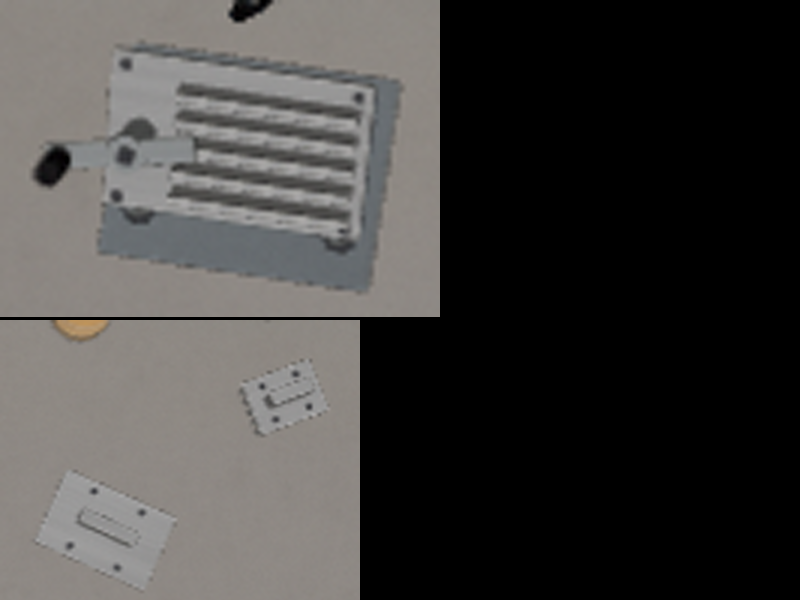

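The crop shows the dock with its keeper closed and the knob to the left at crop (52,165). The larger cooler has its rib at crop (108,527), and the smaller cooler is clearly distinct from it. Next I fit the dock pose from depth.

```bash
cat >> h.py <<'E'
from scipy.optimize import minimize
from scipy.spatial.transform import Rotation as Ro
def hmap(x,y):
    "dock_face height over (x,y); nan off the plate"
    h=np.where((abs(x)<=.055)&(y>-.067)&(y<.108),0.,np.nan)
    for f in(-.036,-.018,0,.018,.036):
        dx=abs(x-f); m=(dx<=.003)&(abs(y)<=.06)
        h=np.where(m,.021+np.sqrt(np.maximum(.003**2-dx**2,0)),h)
    return h
def dockR(yaw): return Ro.from_euler("ZY",[yaw,-30],degrees=True).as_matrix()
def tgt(R,p):
    "deltas in cm/deg from the present tool pose"
    s=readout.sense(); R0=Ro.from_euler("xyz",s["ee_rot"],degrees=True).as_matrix()
    w=Ro.from_matrix(R@R0.T).as_rotvec(degrees=True)
    print("dt cm",((p-s["ee_pos"])*100).round(2),"w deg",w.round(2),"|w|",np.linalg.norm(w).round(1),"t",s["time_s"],"F",s["contact_force"].round(1),"width",round(s["width"],4),"q",s["qpos"].round(0))
def dockfit(W,p0,box,cutz=True):
    P=W[box[2]:box[3],box[0]:box[1]].reshape(-1,3); P=P[np.isfinite(P[:,2])&(P[:,2]>.03)]
    def cost(q):
        R=dockR(q[2]); L=(P-[q[0],q[1],.085+q[3]])@R
        L=L[(L[:,1]<.058)&(L[:,1]>-.09)]  # away from keeper
        h=hmap(L[:,0],L[:,1]); r=np.abs(L[:,2]-h)
        r=np.where(np.isnan(h),.010,np.minimum(r,.010)); return r.sum()/1+0
    best=None
    for dy in(-4,0,4):
      for s in(-.009,-.004,0,.004,.009):
        o=minimize(cost,[p0[0]+s,p0[1],p0[2]+dy,0],method="Nelder-Mead",options=dict(initial_simplex=np.array([p0[0]+s,p0[1],p0[2]+dy,0])+np.vstack([np.zeros(4),np.diag([.006,.008,3,.003])]),maxiter=600))
        if best is None or o.fun<best.fun: best=o
    print("dock",best.x.round(4),"mean cost mm",best.fun/len(P)*1000,len(P)); return best.x
E
python3 - <<'E'
from h import *
W=np.load("top0.npz")["W"]
q=dockfit(W,[.575,.175,-8],(205,290,180,245))
R=dockR(q[2]);o=np.array([q[0],q[1],.085+q[3]])
L=(W[205:225,200:214].reshape(-1,3)-o)@R; L=L[L[:,2]>.06]; print("knob local",np.median(L,0),len(L),L.min(0),L.max(0))
k=o+R@[0,.130,.0585]; print("knob",k,"pivot",o+R@[0,.085,.0585])
W2=np.load("side0.npz")["W"]; dockfit(W2,q[:3],(310,375,190,260))
E
```

```text
dock [ 5.4150e-01 -3.4000e-03  1.2683e+01 -1.4700e-02] mean cost mm 0.0 2259
  return _methods._mean(a, axis=axis, dtype=dtype,
  ret = um.true_divide(
Traceback (most recent call last):
ValueError: zero-size array to reduction operation minimum which has no identity
```

```bash
sed -i 's/^        L=L\[(L\[:,1\]<.058).*$//; s/^        r=np.where(np.isnan(h).*$/        r=np.where(np.isnan(h)|(L[:,1]>.058),.010,np.minimum(r,.010)); return r.sum()/' h.py
python3 - <<'E'
from h import *
W=np.load("top0.npz")["W"]
q=dockfit(W,[.575,.175,-8],(205,290,180,245))
R=dockR(q[2]);o=np.array([q[0],q[1],.085+q[3]])
L=(W[205:225,200:214].reshape(-1,3)-o)@R; L=L[L[:,2]>.06]; print("knob local",np.median(L,0),len(L),L.min(0),L.max(0))
k=o+R@[0,.130,.0585]; print("knob",k,"pivot",o+R@[0,.085,.0585])
# tool aligned with the dock: z=-dockz, y=dock x
Rt=np.column_stack([np.cross(R[:,0],-R[:,2]),R[:,0],-R[:,2]])
tgt(Rt,k+R@[0,0,.09]); print(Rt.round(2))
W2=np.load("side0.npz")["W"]; dockfit(W2,q[:3],(310,375,190,260))
E
```

```text
dock [ 5.8660e-01  1.7660e-01 -8.2899e+00  8.0000e-04] mean cost mm 6.821733116459179 2259
knob local [-0.00668185  0.1297971   0.0729016 ] 41 [-0.01593963  0.12101548  0.06123421] [0.00121877 0.13846966 0.07933264]
knob [0.57643763 0.30947866 0.13650204] pivot [0.56994946 0.26494886 0.13650204]
dt cm [ 31.63 -16.2   -1.61] w deg [ 15.5  -28.29 -72.2 ] |w| 79.1 t 0.1 F [ 0.9  0.2 -0.4] width 0.0853 q [66. 15. -8. 67. -0. 90.]
[[ 0.14  0.86  0.49]
 [ 0.99 -0.12 -0.07]
 [ 0.    0.5  -0.87]]
dock [ 5.8690e-01  1.7570e-01 -7.7058e+00  1.7000e-03] mean cost mm 6.125476062549369 1276
```

```bash
python3 -m handwheel '[{"tz":3,"wx":1.5,"wy":-2.8,"wz":-7.2},{"tx":2.9,"ty":-2.5,"tz":0.5,"wx":1.7,"wy":-3.1,"wz":-7.9},{"tx":2.9,"ty":-2.5,"tz":0.5,"wx":1.7,"wy":-3.1,"wz":-7.9},{"tx":2.9,"ty":-2.5,"tz":0.5,"wx":1.7,"wy":-3.1,"wz":-7.9},{"tx":2.9,"ty":-2.5,"tz":0.5,"wx":1.7,"wy":-3.1,"wz":-7.9},{"tx":2.9,"ty":-2.5,"tz":0.5,"wx":1.7,"wy":-3.1,"wz":-7.9},{"tx":2.9,"ty":-2.5,"tz":0.5,"wx":1.7,"wy":-3.1,"wz":-7.9},{"tx":2.9,"ty":-2.5,"tz":0.5,"wx":1.7,"wy":-3.1,"wz":-7.9},{"tx":2.9,"ty":-2.5,"wx":1.7,"wy":-3.1,"wz":-7.9},{"tx":2.5,"ty":-2.4},{}]'
python3 - <<'E'
from h import *
R=dockR(-8.1);o=np.array([.5867,.1763,.0862])
Rt=np.column_stack([np.cross(R[:,0],-R[:,2]),R[:,0],-R[:,2]])
tgt(Rt,o+R@[0,.06,.25])
im,d,W,c=shot("wrist","w1"); print(c["vertical_fov"],c["D"],(d>0).mean(), np.round(c["pose"],3).tolist())
E
```

```text
dt cm [ 25.58 -22.47   7.22] w deg [ 15.54 -28.26 -72.01] |w| 78.9 t 0.1 F [ 0.9  0.2 -0.4] width 0.0853 q [66. 15. -8. 67. -0. 90.]
69.33311285626544 [-0.00086271  0.          0.          0.          0.        ] 0.996064453125 [[0.412, 0.879, 0.242, 0.154], [0.911, -0.396, -0.112, 0.505], [-0.003, 0.266, -0.964, 0.373], [0.0, 0.0, 0.0, 1.0]]invalid input at $[0]: expected keys tx, ty, tz, wx, wy, wz, claw
```

View pics/w1.png

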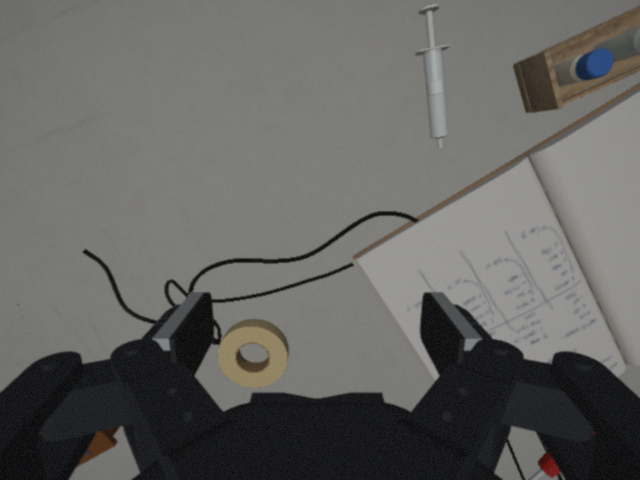

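The call was refused because rows need all seven keys. The picture, taken from the start pose, shows only the fingers and the tape at (253,353).

```bash
python3 -m handwheel '[{"tx":0,"ty":0,"tz":3,"wx":1.5,"wy":-2.8,"wz":-7.2,"claw":8.5},{"tx":2.9,"ty":-2.5,"tz":0.5,"wx":1.7,"wy":-3.1,"wz":-7.9,"claw":8.5},{"tx":2.9,"ty":-2.5,"tz":0.5,"wx":1.7,"wy":-3.1,"wz":-7.9,"claw":8.5},{"tx":2.9,"ty":-2.5,"tz":0.5,"wx":1.7,"wy":-3.1,"wz":-7.9,"claw":8.5},{"tx":2.9,"ty":-2.5,"tz":0.5,"wx":1.7,"wy":-3.1,"wz":-7.9,"claw":8.5},{"tx":2.9,"ty":-2.5,"tz":0.5,"wx":1.7,"wy":-3.1,"wz":-7.9,"claw":8.5},{"tx":2.9,"ty":-2.5,"tz":0.5,"wx":1.7,"wy":-3.1,"wz":-7.9,"claw":8.5},{"tx":2.9,"ty":-2.5,"tz":0.5,"wx":1.7,"wy":-3.1,"wz":-7.9,"claw":8.5},{"tx":2.9,"ty":-2.5,"tz":0,"wx":1.7,"wy":-3.1,"wz":-7.9,"claw":8.5},{"tx":2.5,"ty":-2.4,"tz":0,"wx":0,"wy":0,"wz":0,"claw":3.2},{"tx":0,"ty":0,"tz":0,"wx":0,"wy":0,"wz":0,"claw":3.2}]'
python3 - <<'E'
from h import *
R=dockR(-8.1);o=np.array([.5867,.1763,.0862])
Rt=np.column_stack([np.cross(R[:,0],-R[:,2]),R[:,0],-R[:,2]])
tgt(Rt,o+R@[0,.06,.25])
im,d,W,c=shot("wrist","w2")
uv=cv2.projectPoints((np.array([o,o+R@[0,.13,.0585]])-np.array(c["pose"])[:3,3])@np.array(c["pose"])[:3,:3],np.zeros(3),np.zeros(3),K(c),np.array(c["D"]))[0];print(uv.ravel())
q=dockfit(W,[.587,.176,-8],(0,640,0,320))
np.save("q.npy",q)
L=(W.reshape(-1,3)-[q[0],q[1],.085+q[3]])@dockR(q[2]); L=L[(L[:,2]>.055)&(L[:,2]<.085)&(L[:,1]>.08)&(abs(L[:,0])<.06)]
print("knob",len(L),L.min(0),L.max(0),np.median(L,0)); 
E
```

```text
time_s: 1.52
ee_pos: [0.4773, 0.2445, 0.2936]
ee_rot: [150.2, -0.0, 81.2]
contact_force: [-0.1, -0.3, -0.5]
width: 0.0508
dt cm [-0.59  0.88  0.91] w deg [-0.04 -0.2   0.67] |w| 0.7 t 1.525 F [-0.1 -0.3 -0.5] width 0.0508 q [ 40.  -0. -24.  45. -22. 135.]
[316.47348342 248.49549246 314.74062021 128.29500294]
dock [ 5.847e-01  1.783e-01 -8.216e+00  1.000e-04] mean cost mm 8.763768208587875 68444
knob 359 [-0.01779795  0.11829598  0.05533017] [-0.00078522  0.13532635  0.076705  ] [-0.00907453  0.12649271  0.07421405]
```

View pics/w2.png

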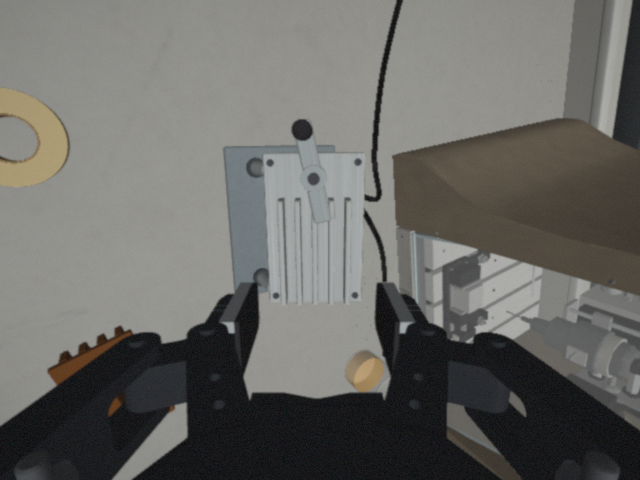

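The wrist view shows the knob at (302,130), the pivot at (314,178) and the dock fins around (320,250). The keeper is slightly open, at about 0.2 rad. Next I straddle the knob loosely.

```bash
cat >> h.py <<'E'
OD=np.array([.5852,.1778,.0852]); RD=dockR(-8.2)
def keep(th,z,r=.045):
    "tool target straddling the knob with keeper at angle th, TCP at dock height z"
    c,s=np.cos(th),np.sin(th); X=RD@[c,s,0]; Z=-RD[:,2]
    tgt(np.column_stack([np.cross(X,Z),X,Z]),OD+RD@[-r*s,.0845+r*c,z])
E
python3 -c "
from h import *
keep(.21,.1);keep(.21,.0485)"
```

```text
dt cm [  6.94   6.82 -12.63] w deg [-5.96  0.63 10.93] |w| 12.5 t 1.575 F [ 0.5  0.1 -0.6] width 0.0437 q [ 40.  -0. -24.  46. -22. 135.]
dt cm [  9.48   6.45 -17.09] w deg [-5.96  0.63 10.93] |w| 12.5 t 1.575 F [ 0.5  0.1 -0.6] width 0.0437 q [ 40.  -0. -24.  46. -22. 135.]
```

```bash
python3 -m handwheel '[{"tx":2.3,"ty":2.3,"tz":-4.2,"wx":-2,"wy":0.2,"wz":3.6,"claw":3.4},{"tx":2.3,"ty":2.3,"tz":-4.2,"wx":-2,"wy":0.2,"wz":3.6,"claw":3.4},{"tx":2.3,"ty":2.2,"tz":-4.2,"wx":-2,"wy":0.2,"wz":3.6,"claw":3.4},{"tx":0,"ty":0,"tz":0,"wx":0,"wy":0,"wz":0,"claw":3.4},{"tx":0,"ty":0,"tz":0,"wx":0,"wy":0,"wz":0,"claw":3.4}]'; python3 - <<'E'
from h import *
keep(.21,.1);keep(.21,.0485)
im,d,W,c=shot("wrist","w3")
L=(W.reshape(-1,3)-OD)@RD; m=(L[:,2]>.055)&(L[:,2]<.085)&(L[:,1]>.10)&(abs(L[:,0])<.03);L=L[m]
print(len(L), L[L[:,2]>.07].min(0), L[L[:,2]>.07].max(0))
E
```

```text
time_s: 2.2
ee_pos: [0.5449, 0.3187, 0.1653]
ee_rot: [150.5, 6.0, 92.7]
contact_force: [-0.9, 0.0, -0.0]
width: 0.0344
dt cm [ 0.11 -0.54  0.18] w deg [-0.01  0.01 -0.49] |w| 0.5 t 2.2 F [-0.9  0.  -0. ] width 0.0344 q [ 41.  15. -27.  28. -22. 123.]
dt cm [ 2.66 -0.91 -4.28] w deg [-0.01  0.01 -0.49] |w| 0.5 t 2.2 F [-0.9  0.  -0. ] width 0.0344 q [ 41.  15. -27.  28. -22. 123.]
1144 [-0.01840167  0.1193319   0.07000053] [-0.00118631  0.13669667  0.07641381]
```

View pics/w3.png

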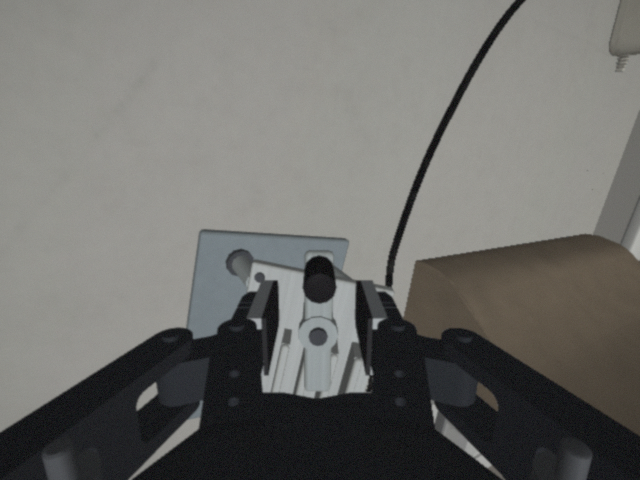

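The knob, at (320,280), is centred between the jaws. I go down and swing it.

```bash
python3 -m handwheel '[{"tx":0.9,"ty":-0.5,"tz":-1.4,"wx":0,"wy":0,"wz":-0.4,"claw":3.4},{"tx":0.9,"ty":-0.2,"tz":-1.4,"wx":0,"wy":0,"wz":0,"claw":3.4},{"tx":0.8,"ty":-0.2,"tz":-1.4,"wx":0,"wy":0,"wz":0,"claw":3.4},{"tx":0,"ty":0,"tz":0,"wx":0,"wy":0,"wz":0,"claw":3.0},{"tx":0,"ty":0,"tz":0,"wx":0,"wy":0,"wz":0,"claw":3.0}]'; python3 - <<'E'
from h import *
for t in (.21,.45,.75,1.05,1.35,1.65): keep(t,.0485)
E
```

```text
time_s: 2.88
ee_pos: [0.573, 0.3085, 0.1277]
ee_rot: [150.1, 5.6, 92.1]
contact_force: [-0.7, 0.2, -0.1]
width: 0.0302
dt cm [-0.15  0.11 -0.52] w deg [-0.37  0.44  0.06] |w| 0.6 t 2.875 F [-0.7  0.2 -0.1] width 0.0302 q [ 39.  18. -29.  21. -21. 121.]
dt cm [-1.07 -0.11 -1.03] w deg [-7.22  1.38 11.95] |w| 14.0 t 2.875 F [-0.7  0.2 -0.1] width 0.0302 q [ 39.  18. -29.  21. -21. 121.]
dt cm [-2.13 -0.73 -1.58] w deg [-15.78   2.56  26.81] |w| 31.2 t 2.875 F [-0.7  0.2 -0.1] width 0.0302 q [ 39.  18. -29.  21. -21. 121.]
dt cm [-3.   -1.67 -2.  ] w deg [-24.33   3.72  41.67] |w| 48.4 t 2.875 F [-0.7  0.2 -0.1] width 0.0302 q [ 39.  18. -29.  21. -21. 121.]
dt cm [-3.6  -2.85 -2.25] w deg [-32.88   4.89  56.54] |w| 65.6 t 2.875 F [-0.7  0.2 -0.1] width 0.0302 q [ 39.  18. -29.  21. -21. 121.]
dt cm [-3.87 -4.16 -2.29] w deg [-41.43   6.04  71.41] |w| 82.8 t 2.875 F [-0.7  0.2 -0.1] width 0.0302 q [ 39.  18. -29.  21. -21. 121.]
```

```bash
python3 -m handwheel '[{"tx":-0.5,"ty":0,"tz":-0.5,"wx":-3.6,"wy":0.7,"wz":6,"claw":3.0},{"tx":-0.55,"ty":-0.1,"tz":-0.5,"wx":-3.6,"wy":0.7,"wz":6,"claw":3.0},{"tx":-0.55,"ty":-0.3,"tz":-0.3,"wx":-4.3,"wy":0.6,"wz":7.4,"claw":3.0},{"tx":-0.5,"ty":-0.35,"tz":-0.25,"wx":-4.3,"wy":0.6,"wz":7.4,"claw":3.0},{"tx":-0.45,"ty":-0.45,"tz":-0.2,"wx":-4.3,"wy":0.6,"wz":7.4,"claw":3.0},{"tx":-0.4,"ty":-0.5,"tz":-0.2,"wx":-4.3,"wy":0.6,"wz":7.4,"claw":3.0}]'; python3 - <<'E'
from h import *
for t in (1.05,1.35,1.65): keep(t,.0485)
E
```

```text
time_s: 3.62
ee_pos: [0.5479, 0.2966, 0.1173]
ee_rot: [163.5, 26.1, 139.5]
contact_force: [1.8, 2.1, -0.1]
width: 0.0303
dt cm [-0.49 -0.47 -0.96] w deg [-0.    0.58 -1.4 ] |w| 1.5 t 3.625 F [ 1.8  2.1 -0.1] width 0.0303 q [ 39.  16. -34.  17. -21.  72.]
dt cm [-1.08 -1.65 -1.2 ] w deg [-8.6   1.7  13.45] |w| 16.1 t 3.625 F [ 1.8  2.1 -0.1] width 0.0303 q [ 39.  16. -34.  17. -21.  72.]
dt cm [-1.36 -2.97 -1.25] w deg [-17.18   2.8   28.3 ] |w| 33.2 t 3.625 F [ 1.8  2.1 -0.1] width 0.0303 q [ 39.  16. -34.  17. -21.  72.]
```

```bash
python3 -m handwheel '[{"tx":-0.45,"ty":-0.5,"tz":-0.6,"wx":-2,"wy":0.4,"wz":2,"claw":3.0},{"tx":-0.4,"ty":-0.7,"tz":-0.5,"wx":-4.3,"wy":0.6,"wz":7.4,"claw":3.0},{"tx":-0.35,"ty":-0.7,"tz":-0.3,"wx":-4.3,"wy":0.6,"wz":7.4,"claw":3.0},{"tx":-0.2,"ty":-0.8,"tz":-0.1,"wx":-4.3,"wy":0.6,"wz":7.4,"claw":3.0},{"tx":-0.1,"ty":-0.8,"tz":-0.1,"wx":-2.3,"wy":0.3,"wz":4,"claw":3.0},{"tx":0,"ty":0,"tz":0,"wx":0,"wy":0,"wz":0,"claw":3.0}]'; python3 - <<'E'
from h import *
for t in (1.35,1.65): keep(t,.0485)
E
```

```text
time_s: 4.38
ee_pos: [0.5354, 0.269, 0.1098]
ee_rot: [-178.2, 30.7, 178.0]
contact_force: [0.7, 0.5, 0.3]
width: 0.0301
dt cm [ 0.17  1.1  -0.46] w deg [  7.96  -0.26 -16.18] |w| 18.0 t 4.375 F [0.7 0.5 0.3] width 0.0301 q [ 37.  14. -39.  14. -20.  36.]
dt cm [-0.11 -0.21 -0.51] w deg [-0.67  0.79 -1.35] |w| 1.7 t 4.375 F [0.7 0.5 0.3] width 0.0301 q [ 37.  14. -39.  14. -20.  36.]
```

```bash
python3 -m handwheel '[{"tx":-1.5,"ty":0.2,"tz":2.6,"wx":0,"wy":0,"wz":0,"claw":3.0},{"tx":-2.5,"ty":0.3,"tz":4.2,"wx":0,"wy":0,"wz":0,"claw":3.0},{"tx":-2.5,"ty":0.3,"tz":4.2,"wx":0,"wy":0,"wz":0,"claw":3.6},{"tx":0,"ty":0,"tz":2,"wx":0,"wy":0,"wz":0,"claw":6}]'; python3 - <<'E'
from h import *
Rc=Ro.from_euler("xyz",[180,0,65.2],degrees=True).as_matrix()
tgt(Rc,np.array([.453,-.1178,.16]))
im,d,W,c=shot("top","top2"); L=(W.reshape(-1,3)-[.5866,.1766,.0858])@RD
m=(L[:,2]>.05)&(L[:,2]<.085)&(abs(L[:,0])<.08)&(L[:,1]>.05)&(L[:,1]<.15); print(m.sum(),np.median(L[m],0),L[m].min(0),L[m].max(0))
E
```

```text
time_s: 4.88
ee_pos: [0.4684, 0.2767, 0.2445]
ee_rot: [-178.4, 30.8, 177.4]
contact_force: [0.1, 1.3, 0.0]
width: 0.0531
dt cm [ -1.54 -39.45  -8.45] w deg [  31.79   17.2  -108.72] |w| 114.6 t 4.875 F [0.1 1.3 0. ] width 0.0531 q [ 44.   2. -30.  37. -23.  42.]
54 [-0.04065573  0.08819812  0.07160662] [-0.05162865  0.08085845  0.05127258] [0.02372955 0.09702292 0.08091919]
```

The keeper is at about 1.5 rad. Now I move to the cooler.

```bash
python3 -m handwheel '[{"tx":-0.2,"ty":-3.4,"tz":0,"wx":2.7,"wy":1.5,"wz":-9.2,"claw":6},{"tx":-0.2,"ty":-3.4,"tz":0,"wx":2.7,"wy":1.5,"wz":-9.2,"claw":6},{"tx":-0.2,"ty":-3.4,"tz":0,"wx":2.7,"wy":1.5,"wz":-9.2,"claw":6},{"tx":-0.2,"ty":-3.4,"tz":0,"wx":2.7,"wy":1.5,"wz":-9.2,"claw":6},{"tx":-0.2,"ty":-3.4,"tz":0,"wx":2.7,"wy":1.5,"wz":-9.2,"claw":6},{"tx":-0.2,"ty":-3.4,"tz":0,"wx":2.7,"wy":1.5,"wz":-9.2,"claw":6},{"tx":-0.2,"ty":-3.4,"tz":-1,"wx":2.7,"wy":1.5,"wz":-9.2,"claw":6},{"tx":-0.2,"ty":-3.4,"tz":-1,"wx":2.7,"wy":1.5,"wz":-9.2,"claw":6},{"tx":-0.2,"ty":-3.4,"tz":-1,"wx":2.7,"wy":1.5,"wz":-9.2,"claw":6},{"tx":0,"ty":-3.4,"tz":-1,"wx":2.7,"wy":1.5,"wz":-9.2,"claw":6},{"tx":0,"ty":-3.4,"tz":-1,"wx":2.7,"wy":1.5,"wz":-9.2,"claw":6},{"tx":0,"ty":-3,"tz":-1,"wx":2.7,"wy":1.5,"wz":-9,"claw":5},{"tx":0,"ty":0,"tz":0,"wx":0,"wy":0,"wz":0,"claw":5}]'; python3 - <<'E'
from h import *
Rc=Ro.from_euler("xyz",[180,0,65.2],degrees=True).as_matrix()
tgt(Rc,np.array([.453,-.1178,.16]))
im,d,W,c=shot("wrist","w4")
P=W.reshape(-1,3)
for lo,hi in((.024,.036),(.058,.070)):
    Q=P[(P[:,2]>lo)&(P[:,2]<hi)&(np.hypot(P[:,0]-.453,P[:,1]+.118)<.085)]
    print(len(Q),cv2.minAreaRect((Q[:,:2]*1000).astype(np.float32)),np.median(Q,0))
E
```

```text
time_s: 6.55
ee_pos: [0.4559, -0.1387, 0.1868]
ee_rot: [-179.2, -0.5, 58.7]
contact_force: [0.1, 0.3, -0.5]
width: 0.0498
dt cm [-0.29  2.09 -2.68] w deg [-0.82 -0.47  6.45] |w| 6.5 t 6.55 F [ 0.1  0.3 -0.5] width 0.0498 q [-17.  12. -19.  60.   1. 104.]
10892 ((451.806640625, -118.30137634277344), (120.19470977783203, 80.32010650634766), 65.71864318847656) [ 0.45576953 -0.11259101  0.03001914]
1362 ((451.94903564453125, -118.25180053710938), (60.03114700317383, 14.046303749084473), 65.64466094970703) [ 0.45277519 -0.1168983   0.06385415]
```

View pics/w4.png

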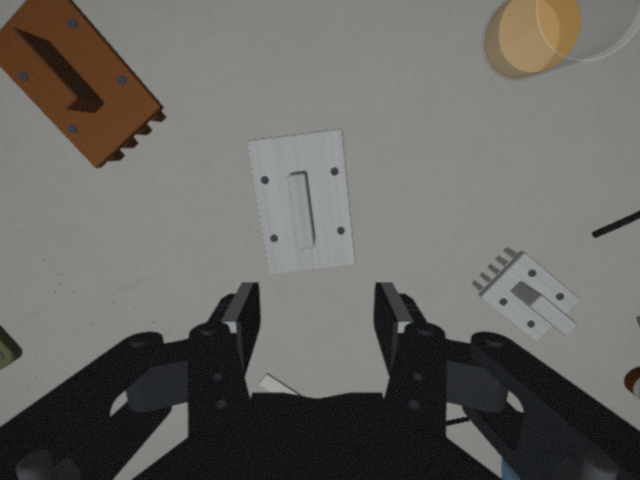

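The close view shows the grey larger cooler with its rib at (302,210). The brown one is at (80,80) and the small one at (525,293). Cooler centre is (0.452, -0.118), axis 65.7°.

```bash
python3 -m handwheel '[{"tx":-0.2,"ty":1.1,"tz":-2,"wx":-0.4,"wy":-0.2,"wz":3.6,"claw":5},{"tx":-0.2,"ty":1.0,"tz":-2,"wx":-0.4,"wy":-0.2,"wz":3.6,"claw":5},{"tx":0,"ty":0,"tz":-2,"wx":0,"wy":0,"wz":0,"claw":5},{"tx":0,"ty":0,"tz":0,"wx":0,"wy":0,"wz":0,"claw":5},{"tx":0,"ty":0,"tz":0,"wx":0,"wy":0,"wz":0,"claw":5}]'; python3 - <<'E'
from h import *
Rc=Ro.from_euler("xyz",[180,0,65.7],degrees=True).as_matrix()
tgt(Rc,np.array([.4519,-.1183,.036]))
E
```

```text
time_s: 7.22
ee_pos: [0.4525, -0.112, 0.1278]
ee_rot: [179.7, -0.0, 66.8]
contact_force: [-0.0, -0.7, 0.4]
width: 0.0503
dt cm [-0.06 -0.63 -9.18] w deg [ 0.09  0.25 -1.09] |w| 1.1 t 7.225 F [-0.  -0.7  0.4] width 0.0503 q [-14.  13. -27.  50.  -0.  99.]
```

```bash
python3 -m handwheel '[{"tx":0,"ty":-0.6,"tz":-2,"wx":0,"wy":0.2,"wz":-1,"claw":5},{"tx":0,"ty":0,"tz":-2,"wx":0,"wy":0,"wz":0,"claw":5},{"tx":0,"ty":0,"tz":-2,"wx":0,"wy":0,"wz":0,"claw":5},{"tx":0,"ty":0,"tz":-1,"wx":0,"wy":0,"wz":0,"claw":5},{"tx":0,"ty":0,"tz":0,"wx":0,"wy":0,"wz":0,"claw":5},{"tx":0,"ty":0,"tz":0,"wx":0,"wy":0,"wz":0,"claw":5}]'; python3 - <<'E'
from h import *
Rc=Ro.from_euler("xyz",[180,0,65.7],degrees=True).as_matrix()
tgt(Rc,np.array([.4519,-.1183,.036]))
E
```

```text
time_s: 7.98
ee_pos: [0.4585, -0.1185, 0.0625]
ee_rot: [179.2, -0.0, 65.9]
contact_force: [-0.2, 0.1, 0.1]
width: 0.0502
dt cm [-0.66  0.02 -2.65] w deg [ 0.3   0.78 -0.19] |w| 0.9 t 7.975 F [-0.2  0.1  0.1] width 0.0502 q [-14.  18. -32.  39.  -0. 100.]
```

```bash
python3 -m handwheel '[{"tx":-0.7,"ty":0,"tz":-1,"wx":0.3,"wy":0.8,"wz":-0.2,"claw":5},{"tx":-0.1,"ty":0,"tz":-1,"wx":0,"wy":0,"wz":0,"claw":5},{"tx":-0.1,"ty":0,"tz":-0.6,"wx":0,"wy":0,"wz":0,"claw":5},{"tx":0,"ty":0,"tz":0,"wx":0,"wy":0,"wz":0,"claw":5},{"tx":0,"ty":0,"tz":0,"wx":0,"wy":0,"wz":0,"claw":5}]'; python3 - <<'E'
from h import *
Rc=Ro.from_euler("xyz",[180,0,65.7],degrees=True).as_matrix()
tgt(Rc,np.array([.4519,-.1183,.036]))
E
```

```text
time_s: 8.6
ee_pos: [0.4494, -0.1187, 0.0356]
ee_rot: [180.0, -0.0, 65.7]
contact_force: [0.3, 0.4, 0.5]
width: 0.0501
dt cm [0.25 0.04 0.04] w deg [-0.    0.    0.04] |w| 0.0 t 8.6 F [0.3 0.4 0.5] width 0.0501 q [-15.  19. -34.  36.   0. 100.]
```

```bash
python3 -m handwheel '[{"tx":0.25,"ty":0.05,"tz":0,"wx":0,"wy":0,"wz":0,"claw":5},{"tx":0,"ty":0,"tz":0,"wx":0,"wy":0,"wz":0,"claw":1.6},{"tx":0,"ty":0,"tz":0,"wx":0,"wy":0,"wz":0,"claw":1.0},{"tx":0,"ty":0,"tz":0,"wx":0,"wy":0,"wz":0,"claw":0.8},{"tx":0,"ty":0,"tz":0,"wx":0,"wy":0,"wz":0,"claw":0.6},{"tx":0,"ty":0,"tz":0,"wx":0,"wy":0,"wz":0,"claw":0.6},{"tx":0,"ty":0,"tz":0,"wx":0,"wy":0,"wz":0,"claw":0.6}]' 60; python3 - <<'E'
from h import *
Rc=Ro.from_euler("xyz",[180,0,65.7],degrees=True).as_matrix()
tgt(Rc,np.array([.4519,-.1183,.036]))
E
```

```text
time_s: 9.48
ee_pos: [0.4527, -0.1182, 0.0361]
ee_rot: [179.9, -0.0, 65.7]
contact_force: [-0.0, 0.3, 0.3]
width: 0.0129
dt cm [-0.08 -0.01 -0.01] w deg [0.01 0.07 0.03] |w| 0.1 t 9.475 F [-0.   0.3  0.3] width 0.0129 q [-15.  20. -34.  36.   0. 100.]
```

```bash
cat >> h.py <<'E'
RT=np.column_stack([np.cross(RD[:,0],-RD[:,2]),RD[:,0],-RD[:,2]])
def dock(z,x=0,y=0): tgt(RT,OD+RD@[x,y,z+.036])
E
python3 -m handwheel '[{"tx":0,"ty":0,"tz":2,"wx":0,"wy":0,"wz":0,"claw":0.6},{"tx":0,"ty":0,"tz":3,"wx":0,"wy":0,"wz":0,"claw":0.6},{"tx":0,"ty":0,"tz":4,"wx":0,"wy":0,"wz":0,"claw":0.6},{"tx":0,"ty":0,"tz":4,"wx":0,"wy":0,"wz":0,"claw":0.6},{"tx":0,"ty":0,"tz":4,"wx":0,"wy":0,"wz":0,"claw":0.6},{"tx":0,"ty":0,"tz":0,"wx":0,"wy":0,"wz":0,"claw":0.6}]'; python3 - <<'E'
from h import *
dock(.1);
E
```

```text
time_s: 10.22
ee_pos: [0.4463, -0.1166, 0.2062]
ee_rot: [-179.3, 0.1, 65.7]
contact_force: [-0.5, -0.3, -4.4]
width: 0.0128
dt cm [ 7.16 30.41 -0.32] w deg [ -8.52 -29.58  15.78] |w| 34.6 t 10.225 F [-0.5 -0.3 -4.4] width 0.0128 q [-15.  10. -18.  62.   0. 100.]
```

```bash
python3 -m handwheel '[{"tx":0.4,"ty":2.5,"tz":1,"wx":-0.85,"wy":-3,"wz":1.6,"claw":0.6},{"tx":0.6,"ty":3,"tz":1,"wx":-0.85,"wy":-3,"wz":1.6,"claw":0.6},{"tx":0.6,"ty":3,"tz":1,"wx":-0.85,"wy":-3,"wz":1.6,"claw":0.6},{"tx":0.6,"ty":3,"tz":0,"wx":-0.85,"wy":-3,"wz":1.6,"claw":0.6},{"tx":0.6,"ty":3,"tz":0,"wx":-0.85,"wy":-3,"wz":1.6,"claw":0.6},{"tx":0.6,"ty":3,"tz":0,"wx":-0.85,"wy":-3,"wz":1.6,"claw":0.6},{"tx":0.6,"ty":3,"tz":0,"wx":-0.85,"wy":-3,"wz":1.6,"claw":0.6},{"tx":0.6,"ty":3,"tz":0,"wx":-0.85,"wy":-3,"wz":1.6,"claw":0.6},{"tx":0.6,"ty":3,"tz":0,"wx":-0.85,"wy":-3,"wz":1.6,"claw":0.6},{"tx":0.6,"ty":2,"tz":0,"wx":-0.85,"wy":-3,"wz":1.6,"claw":0.6},{"tx":0,"ty":0,"tz":0,"wx":0,"wy":0,"wz":0,"claw":0.6},{"tx":0,"ty":0,"tz":0,"wx":0,"wy":0,"wz":0,"claw":0.6}]'; python3 - <<'E'
from h import *
dock(.1);dock(.06)
E
```

```text
time_s: 11.72
ee_pos: [0.4815, 0.1716, 0.2033]
ee_rot: [151.8, 1.3, 82.4]
contact_force: [-0.4, 0.1, -4.9]
width: 0.0129
dt cm [ 3.64  1.59 -0.03] w deg [ 0.99 -2.   -0.59] |w| 2.3 t 11.725 F [-0.4  0.1 -4.9] width 0.0129 q [ 31.  -0. -38.  30. -18. 124.]
dt cm [ 5.62  1.3  -3.5 ] w deg [ 0.99 -2.   -0.59] |w| 2.3 t 11.725 F [-0.4  0.1 -4.9] width 0.0129 q [ 31.  -0. -38.  30. -18. 124.]
```

```bash
python3 -m handwheel '[{"tx":1.8,"ty":0.8,"tz":0,"wx":0.5,"wy":-1,"wz":-0.3,"claw":0.6},{"tx":1.8,"ty":0.8,"tz":0,"wx":0.5,"wy":-1,"wz":-0.3,"claw":0.6},{"tx":0,"ty":0,"tz":0,"wx":0,"wy":0,"wz":0,"claw":0.6},{"tx":0,"ty":0,"tz":0,"wx":0,"wy":0,"wz":0,"claw":0.6}]'; python3 - <<'E'
from h import *
dock(.06)
im,d,W,c=shot("wrist","w5"); dock(.06)
i2,d2,W2,c2=shot("side","side5")
i3,d3,W3,c3=shot("top","top5")
o=np.zeros((600,800,3),np.uint8); a=cv2.resize(im,(400,300)); o[:300,:400]=a
uv=lambda c,p:cv2.projectPoints(((p-np.array(c["pose"])[:3,3])@np.array(c["pose"])[:3,:3])[None],np.zeros(3),np.zeros(3),K(c),np.array(c["D"]))[0].ravel()
u=uv(c2,OD+RD@[0,0,.05]).astype(int); print(u); o[:300,400:]=cv2.resize(i2[u[1]-45:u[1]+45,u[0]-60:u[0]+60],(400,300),interpolation=2)
u=uv(c3,OD+RD@[0,0,.05]).astype(int); print(u); o[300:,:400]=cv2.resize(i3[u[1]-45:u[1]+45,u[0]-60:u[0]+60],(400,300),interpolation=2)
cv2.imwrite("pics/comp5.png",o[...,::-1])
for n,w in(("wrist",W),("top",W3)):
    L=(w.reshape(-1,3)-OD)@RD
    # cooler plate & rib tops, given z about .06+.03
    for lo,hi in((.084,.098),):
        Q=L[(L[:,2]>lo)&(L[:,2]<hi)&(abs(L[:,0])<.06)&(abs(L[:,1])<.09)]
        if len(Q)>20: print(n,len(Q),cv2.minAreaRect((Q[:,:2]*1000).astype(np.float32)),np.median(Q,0),Q.min(0),Q.max(0))
E
```

```text
time_s: 12.22
ee_pos: [0.5206, 0.1863, 0.2025]
ee_rot: [150.0, -0.1, 81.5]
contact_force: [-0.7, -0.0, -3.8]
width: 0.0129
dt cm [ 1.7  -0.17 -3.42] w deg [-0.05  0.03  0.3 ] |w| 0.3 t 12.225 F [-0.7 -0.  -3.8] width 0.0129 q [ 30.   3. -36.  27. -18. 125.]
dt cm [ 1.69 -0.18 -3.44] w deg [-0.06  0.06  0.29] |w| 0.3 t 12.275 F [ 0.8 -0.5 -4.2] width 0.0128 q [ 30.   3. -36.  27. -18. 125.]
[335 204]
[252 218]
```

View pics/comp5.png

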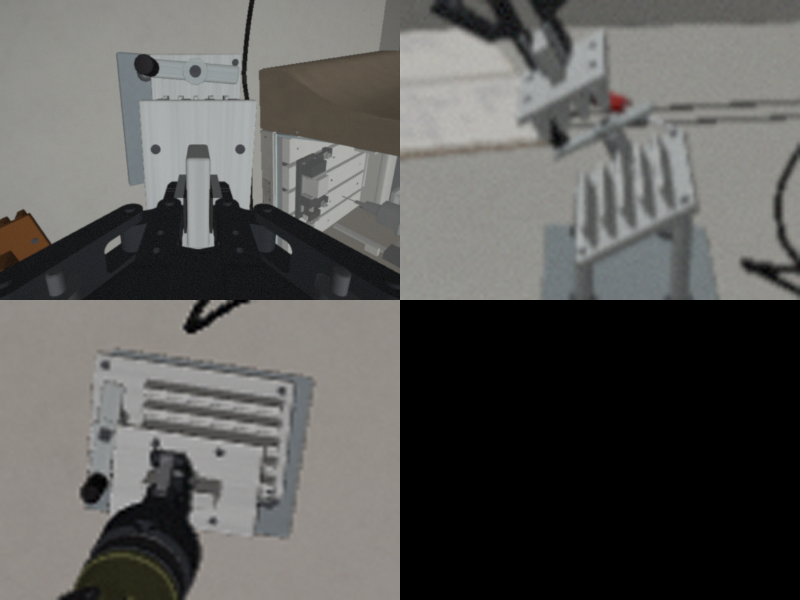

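The composite shows the cooler held square above the dock and about 4 cm higher than my target. The keeper bar is aside, knob at (147,65) in the wrist pane. I check the lateral offset within the wrist depth.

```bash
cat > rel.py <<'E'
import sys
from h import *
from scipy.ndimage import binary_dilation
def rel(f,s,ex):
    W=np.load(f)["W"].reshape(-1,3); L=(W-OD)@RD
    Rs=Ro.from_euler("xyz",s["ee_rot"],degrees=True).as_matrix()
    e=RD.T@(s["ee_pos"]-OD); print("tool in dock frame mm",(e*1000).round(1))
    zc=e[2]-.036
    for y0 in(.03,.04,.05):
        Q=L[(abs(L[:,2]-zc-.03)<.004)&(L[:,1]>e[1]+y0-.004)&(L[:,1]<e[1]+y0+.004)&(abs(L[:,0]-e[0])<.06)]
        if len(Q)>9: print("cooler plate y",y0,"x range",(np.percentile(Q[:,0],[.5,99.5])*1000).round(1),"mid",round(500*np.percentile(Q[:,0],[.5,99.5]).sum(),2),"z",np.median(Q[:,2]).round(4))
    Q=L[(abs(L[:,2]-zc-.03)<.004)&(abs(L[:,0]-e[0])<.03)]; print("cooler +y end",np.percentile(Q[:,1],99.5).round(4),"expected",(e[1]+.06).round(4))
    Q=L[(abs(L[:,2]-zc-.064)<.004)&(abs(L[:,0]-e[0])<.03)]; print("rib x,y ranges",len(Q),np.percentile(Q[:,0],[1,99]).round(4),np.percentile(Q[:,1],[1,99]).round(4))
    for a,b in((.085,.092),(.092,.100),(.098,.105)):
        Q=L[(abs(L[:,2])<.004)&(L[:,1]>a)&(L[:,1]<b)&(abs(L[:,0])<.07)]
        if len(Q)>9: print("dock plate y",a,"x range",(np.percentile(Q[:,0],[.5,99.5])*1000).round(1),"z",np.median(Q[:,2]).round(4),len(Q))
    Q=L[(abs(L[:,2])<.003)&(abs(L[:,0])<.05)&(L[:,1]<.12)]; print("dock plate +y end",np.percentile(Q[:,1],99.8).round(4))
if __name__=="__main__": rel(sys.argv[1],readout.sense(),0)
E
python3 rel.py w5.npz
```

```text
tool in dock frame mm [  2.2  -0.6 134.6]
cooler plate y 0.03 x range [-37.3  41.2] mid 1.95 z 0.1283
cooler plate y 0.04 x range [-37.3  41.3] mid 2.0 z 0.1282
cooler plate y 0.05 x range [-37.2  41.4] mid 2.08 z 0.1281
cooler +y end 0.0588 expected 0.0594
rib x,y ranges 5958 [-0.0152  0.0193] [-0.029  0.029]
dock plate y 0.085 x range [50.9 54.8] z -0.0002 37
dock plate y 0.092 x range [-36.4  53.8] z 0.0003 596
dock plate y 0.098 x range [-52.4  54.1] z 0.0001 1249
dock plate +y end 0.1063
```

Cooler and tool agree within 0.2 mm, and the dock frame holds to within about 1 mm. I lower.

```bash
python3 -m handwheel '[{"tx":0.4,"ty":-0.1,"tz":-0.9,"wx":0,"wy":0,"wz":0.3,"claw":0.6},{"tx":0.6,"ty":-0.1,"tz":-1.2,"wx":0,"wy":0,"wz":0,"claw":0.6},{"tx":0.6,"ty":-0.1,"tz":-1.2,"wx":0,"wy":0,"wz":0,"claw":0.6},{"tx":0.5,"ty":-0.1,"tz":-1,"wx":0,"wy":0,"wz":0,"claw":0.6},{"tx":0,"ty":0,"tz":0,"wx":0,"wy":0,"wz":0,"claw":0.6},{"tx":0,"ty":0,"tz":0,"wx":0,"wy":0,"wz":0,"claw":0.6}]'; python3 - <<'E'
from h import *
import rel
s=readout.sense(); shot("wrist","w6"); rel.rel("w6.npz",s,0); dock(.03)
E
```

```text
time_s: 13.12
ee_pos: [0.5412, 0.1817, 0.157]
ee_rot: [150.0, -0.0, 81.9]
contact_force: [-0.2, 0.4, -4.0]
width: 0.0132
tool in dock frame mm [-2.3 -2.4 84.3]
cooler plate y 0.03 x range [-42.2  36.5] mid -2.86 z 0.0785
cooler plate y 0.04 x range [-42.2  36.4] mid -2.87 z 0.0784
cooler plate y 0.05 x range [-42.2  36.4] mid -2.89 z 0.0784
cooler +y end 0.0572 expected 0.0576
rib x,y ranges 5980 [-0.0199  0.0147] [-0.0309  0.0273]
dock plate y 0.092 x range [-14.   54.1] z 0.0003 553
dock plate y 0.098 x range [-50.5  53.6] z 0.0 1551
dock plate +y end 0.1062
dt cm [ 1.14  0.08 -1.47] w deg [-0.04  0.01 -0.12] |w| 0.1 t 13.175 F [-0.1 -0.1 -4. ] width 0.0132 q [ 28.   7. -39.  19. -17. 122.]
```

```bash
python3 -m handwheel '[{"tx":0.5,"ty":0.05,"tz":-0.5,"wx":0,"wy":0,"wz":0,"claw":0.6},{"tx":0.4,"ty":0.05,"tz":-0.5,"wx":0,"wy":0,"wz":0,"claw":0.6},{"tx":0.3,"ty":0,"tz":-0.4,"wx":0,"wy":0,"wz":0,"claw":0.6},{"tx":0,"ty":0,"tz":0,"wx":0,"wy":0,"wz":0,"claw":0.6},{"tx":0,"ty":0,"tz":0,"wx":0,"wy":0,"wz":0,"claw":0.6}]'; python3 - <<'E'
from h import *
import rel
s=readout.sense(); shot("wrist","w7"); rel.rel("w7.npz",s,0); dock(.03)
E
```

```text
time_s: 13.8
ee_pos: [0.5545, 0.1833, 0.1431]
ee_rot: [149.9, -0.1, 81.9]
contact_force: [0.3, -0.1, -3.5]
width: 0.0129
tool in dock frame mm [ 1.9  1.1 65.7]
cooler plate y 0.03 x range [-37.8  40.7] mid 1.47 z 0.0599
cooler plate y 0.04 x range [-37.8  40.6] mid 1.4 z 0.0599
cooler plate y 0.05 x range [-37.9  40.7] mid 1.43 z 0.0599
cooler +y end 0.0608 expected 0.0611
rib x,y ranges 5972 [-0.0157  0.0189] [-0.0273  0.0308]
dock plate y 0.092 x range [-17.2  54.2] z 0.0002 693
dock plate y 0.098 x range [-53.   53.7] z 0.0001 1859
dock plate +y end 0.1064
dt cm [-0.2  -0.08 -0.07] w deg [-0.08  0.1  -0.14] |w| 0.2 t 13.85 F [ 0.3 -0.  -4.6] width 0.0128 q [ 27.   9. -39.  16. -17. 122.]
```

```bash
python3 -m handwheel '[{"tx":-0.1,"ty":-0.15,"tz":-0.05,"wx":0,"wy":0,"wz":-0.1,"claw":0.6},{"tx":0,"ty":0,"tz":0,"wx":0,"wy":0,"wz":0,"claw":0.6},{"tx":0.22,"ty":-0.03,"tz":-0.4,"wx":0,"wy":0,"wz":0,"claw":0.6},{"tx":0.22,"ty":-0.03,"tz":-0.4,"wx":0,"wy":0,"wz":0,"claw":0.6},{"tx":0,"ty":0,"tz":0,"wx":0,"wy":0,"wz":0,"claw":0.6}]'; python3 - <<'E'
from h import *
import rel
s=readout.sense(); shot("wrist","w8"); rel.rel("w8.npz",s,0); dock(.002)
E
```

```text
time_s: 14.48
ee_pos: [0.558, 0.1811, 0.1343]
ee_rot: [149.9, -0.1, 81.8]
contact_force: [-0.5, 0.0, -4.0]
width: 0.0127
tool in dock frame mm [ 0.9 -0.6 56.2]
cooler plate y 0.03 x range [-38.8  39.8] mid 0.49 z 0.0504
cooler plate y 0.04 x range [-38.8  39.6] mid 0.4 z 0.0504
cooler plate y 0.05 x range [-38.8  39.7] mid 0.44 z 0.0504
cooler +y end 0.0871 expected 0.0594
rib x,y ranges 5979 [-0.0168  0.0177] [-0.029   0.0291]
dock plate y 0.092 x range [12.2 54.4] z 0.0003 602
dock plate y 0.098 x range [-52.2  53.9] z 0.0 1871
dock plate +y end 0.1063
dt cm [ 0.84 -0.06 -1.63] w deg [-0.1   0.13 -0.04] |w| 0.2 t 14.525 F [ 0.3  0.2 -4.1] width 0.0131 q [ 27.  10. -40.  15. -17. 121.]
```

```bash
python3 -m handwheel '[{"tx":0.22,"ty":-0.03,"tz":-0.4,"wx":0,"wy":0,"wz":0,"claw":0.6},{"tx":0.22,"ty":-0.03,"tz":-0.4,"wx":0,"wy":0,"wz":0,"claw":0.6},{"tx":0,"ty":0,"tz":0,"wx":0,"wy":0,"wz":0,"claw":0.6}]'; python3 - <<'E'
from h import *
import rel
s=readout.sense(); shot("wrist","w9"); rel.rel("w9.npz",s,0); dock(.002)
E
```

```text
time_s: 14.9
ee_pos: [0.5628, 0.1805, 0.1259]
ee_rot: [149.9, -0.1, 81.8]
contact_force: [0.6, 0.9, -4.1]
width: 0.0131
tool in dock frame mm [ 0.8 -0.5 46.5]
cooler plate y 0.03 x range [-38.9  39.7] mid 0.43 z 0.0407
cooler plate y 0.04 x range [-38.9  39.5] mid 0.33 z 0.0406
cooler plate y 0.05 x range [-38.8  39.6] mid 0.39 z 0.0406
cooler +y end 0.0941 expected 0.0595
rib x,y ranges 5963 [-0.0169  0.0179] [-0.0288  0.0292]
dock plate y 0.092 x range [12.5 54.1] z 0.0003 601
dock plate y 0.098 x range [-51.9  53.8] z 0.0 1941
dock plate +y end 0.1063
dt cm [ 0.35 -0.   -0.79] w deg [-0.1   0.14 -0.05] |w| 0.2 t 14.95 F [ 0.5  0.1 -3.4] width 0.0132 q [ 27.  11. -40.  13. -17. 121.]
```

```bash
python3 -m handwheel '[{"tx":0.2,"ty":-0.03,"tz":-0.35,"wx":0,"wy":0,"wz":0,"claw":0.6},{"tx":0.15,"ty":-0.02,"tz":-0.25,"wx":0,"wy":0,"wz":0,"claw":0.6},{"tx":0.08,"ty":-0.01,"tz":-0.13,"wx":0,"wy":0,"wz":0,"claw":0.6},{"tx":0,"ty":0,"tz":0,"wx":0,"wy":0,"wz":0,"claw":0.6}]'; python3 - <<'E'
from h import *
import rel
s=readout.sense(); shot("wrist","w10"); rel.rel("w10.npz",s,0); dock(.002)
E
```

```text
time_s: 15.45
ee_pos: [0.5675, 0.1801, 0.1188]
ee_rot: [149.8, -0.1, 81.9]
contact_force: [-2.1, 0.1, -1.8]
width: 0.0133
tool in dock frame mm [ 1.3 -0.2 38. ]
cooler plate y 0.03 x range [-38.5  40.2] mid 0.85 z 0.0322
cooler plate y 0.04 x range [-38.5  40. ] mid 0.8 z 0.0322
cooler plate y 0.05 x range [-38.3  40.1] mid 0.88 z 0.0321
cooler +y end 0.0594 expected 0.0598
rib x,y ranges 5954 [-0.0162  0.0181] [-0.0287  0.0295]
dock plate y 0.092 x range [12.4 54. ] z 0.0004 587
dock plate y 0.098 x range [-51.8  53.7] z 0.0001 1991
dock plate +y end 0.1059
dt cm [-0.1   0.04 -0.07] w deg [-0.12  0.17 -0.06] |w| 0.2 t 15.5 F [-1.9 -0.1 -2. ] width 0.0129 q [ 26.  12. -40.  12. -16. 121.]
```

The cooler is seated: its plate top is 32 mm above the floor. I press lightly, release and back off.

```bash
python3 -m handwheel '[{"tx":0.03,"ty":0,"tz":-0.06,"wx":0,"wy":0,"wz":0,"claw":0.6},{"tx":0,"ty":0,"tz":0,"wx":0,"wy":0,"wz":0,"claw":0.6},{"tx":0,"ty":0,"tz":0,"wx":0,"wy":0,"wz":0,"claw":2.5},{"tx":0,"ty":0,"tz":0,"wx":0,"wy":0,"wz":0,"claw":4},{"tx":0,"ty":0,"tz":0,"wx":0,"wy":0,"wz":0,"claw":4},{"tx":-0.5,"ty":0.07,"tz":0.87,"wx":0,"wy":0,"wz":0,"claw":4},{"tx":-1,"ty":0.14,"tz":1.73,"wx":0,"wy":0,"wz":0,"claw":4},{"tx":-1.5,"ty":0.2,"tz":2.6,"wx":0,"wy":0,"wz":0,"claw":4},{"tx":-2,"ty":0.3,"tz":3.4,"wx":0,"wy":0,"wz":0,"claw":4},{"tx":-2,"ty":0.3,"tz":3.4,"wx":0,"wy":0,"wz":0,"claw":3.4},{"tx":0,"ty":0,"tz":0,"wx":0,"wy":0,"wz":0,"claw":3.4}]'; python3 - <<'E'
from h import *
im,d,W,c=shot("wrist","w11")
L=(W.reshape(-1,3)-OD)@RD
Q=L[(abs(L[:,2]-.032)<.005)&(abs(L[:,0])<.045)&(abs(L[:,1])<.067)];print(len(Q),cv2.minAreaRect((Q[:,:2]*1000).astype(np.float32)))
A=np.c_[Q[:,:2],np.ones(len(Q))];print("plane",np.linalg.lstsq(A,Q[:,2],rcond=None)[0])
Q=L[(L[:,2]>.066)&(L[:,2]<.08)&(abs(L[:,0])<.07)&(L[:,1]>.05)&(L[:,1]<.15)];print("knob",len(Q),Q.min(0),Q.max(0))
keep(1.5,.11);keep(1.5,.0485)
E
```

```text
time_s: 16.88
ee_pos: [0.4988, 0.1917, 0.249]
ee_rot: [149.2, -0.5, 81.8]
contact_force: [0.3, 0.4, 0.1]
width: 0.0344
10641 ((0.5554084777832031, -0.5430145263671875), (80.10000610351562, 119.94551086425781), 0.10154744982719421)
plane [ 0.000471   -0.00141864  0.03215436]
knob 569 [-0.05381202  0.07839613  0.06607246] [-0.03620931  0.09558415  0.07635775]
dt cm [ 0.63  8.68 -8.92] w deg [-43.27   6.54  74.24] |w| 86.2 t 16.925 F [ 0.   1.  -0.6] width 0.0339 q [ 32.  -1. -33.  34. -19. 126.]
dt cm [  3.67   8.24 -14.25] w deg [-43.27   6.54  74.24] |w| 86.2 t 16.925 F [ 0.   1.  -0.6] width 0.0339 q [ 32.  -1. -33.  34. -19. 126.]
```

View pics/w11.png

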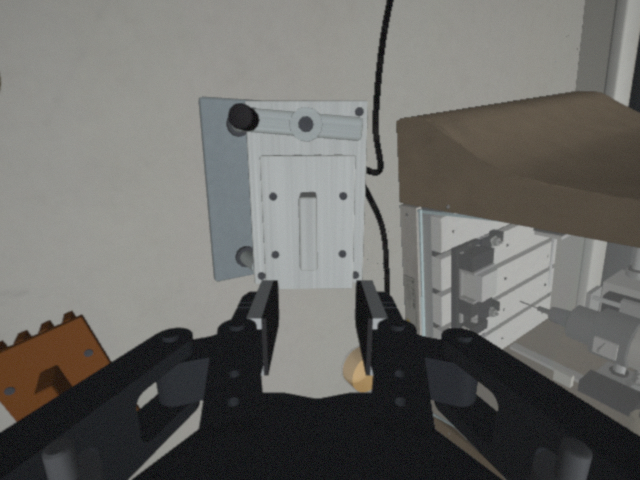

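The cooler is seated flat and square at about (0.6, -0.5) mm, yaw 0.1°, with its rib at (308,230). The knob is at (242,117). Now I go to the knob to close the keeper.

```bash
python3 -m handwheel '[{"tx":0,"ty":1,"tz":0,"wx":-4.8,"wy":0.7,"wz":8.3,"claw":3.4},{"tx":0,"ty":1,"tz":0,"wx":-4.8,"wy":0.7,"wz":8.3,"claw":3.4},{"tx":0,"ty":1,"tz":0,"wx":-4.8,"wy":0.7,"wz":8.3,"claw":3.4},{"tx":0,"ty":1,"tz":0,"wx":-4.8,"wy":0.7,"wz":8.3,"claw":3.4},{"tx":0,"ty":1,"tz":-1,"wx":-4.8,"wy":0.7,"wz":8.3,"claw":3.4},{"tx":0.1,"ty":1,"tz":-1.8,"wx":-4.8,"wy":0.7,"wz":8.3,"claw":3.4},{"tx":0.1,"ty":1,"tz":-2,"wx":-4.8,"wy":0.7,"wz":8.3,"claw":3.4},{"tx":0.2,"ty":1,"tz":-2,"wx":-4.8,"wy":0.7,"wz":8.3,"claw":3.4},{"tx":0.2,"ty":0.7,"tz":-2,"wx":-4.8,"wy":0.7,"wz":8.3,"claw":3.4},{"tx":0,"ty":0,"tz":0,"wx":0,"wy":0,"wz":0,"claw":3.4},{"tx":0,"ty":0,"tz":0,"wx":0,"wy":0,"wz":0,"claw":3.4}]'; python3 - <<'E'
from h import *
keep(1.53,.09);keep(1.53,.0485)
E
```

```text
time_s: 18.3
ee_pos: [0.5016, 0.2746, 0.1434]
ee_rot: [-179.9, 29.7, 170.8]
contact_force: [-0.6, 0.9, 0.2]
width: 0.034
dt cm [ 1.28  0.07 -0.27] w deg [ 1.2  -0.53 -0.95] |w| 1.6 t 18.3 F [-0.6  0.9  0.2] width 0.034 q [ 41.  11. -36.  23. -22.  46.]
dt cm [ 3.33 -0.23 -3.87] w deg [ 1.2  -0.53 -0.95] |w| 1.6 t 18.3 F [-0.6  0.9  0.2] width 0.034 q [ 41.  11. -36.  23. -22.  46.]
```

```bash
python3 -m handwheel '[{"tx":1.2,"ty":0.05,"tz":0.1,"wx":1.2,"wy":-0.5,"wz":-0.9,"claw":3.4},{"tx":0,"ty":0,"tz":0,"wx":0,"wy":0,"wz":0,"claw":3.4},{"tx":0,"ty":0,"tz":0,"wx":0,"wy":0,"wz":0,"claw":3.4}]'; python3 - <<'E'
from h import *
keep(1.53,.09);keep(1.53,.0485)
E
```

```text
time_s: 18.68
ee_pos: [0.5157, 0.275, 0.1467]
ee_rot: [178.3, 30.1, 168.7]
contact_force: [-0.2, -0.1, -0.3]
width: 0.0342
dt cm [-0.13  0.02 -0.6 ] w deg [-0.27  0.19  0.23] |w| 0.4 t 18.675 F [-0.2 -0.1 -0.3] width 0.0342 q [ 40.  11. -35.  22. -22.  47.]
dt cm [ 1.92 -0.27 -4.2 ] w deg [-0.27  0.19  0.23] |w| 0.4 t 18.675 F [-0.2 -0.1 -0.3] width 0.0342 q [ 40.  11. -35.  22. -22.  47.]
```

```bash
python3 -m handwheel '[{"tx":0.3,"ty":0,"tz":-1.3,"wx":0,"wy":0,"wz":0,"claw":3.4},{"tx":0.6,"ty":-0.1,"tz":-1.2,"wx":0,"wy":0,"wz":0,"claw":3.4},{"tx":0.6,"ty":-0.1,"tz":-1,"wx":0,"wy":0,"wz":0,"claw":3.4},{"tx":0,"ty":0,"tz":0,"wx":0,"wy":0,"wz":0,"claw":3.0},{"tx":0,"ty":0,"tz":0,"wx":0,"wy":0,"wz":0,"claw":3.0}]'; python3 - <<'E'
from h import *
for t in (1.53,1.35,1.05,.75,.45,.15,-.15): keep(t,.0485)
E
```

```text
time_s: 19.3
ee_pos: [0.5313, 0.2724, 0.1085]
ee_rot: [178.3, 30.1, 168.7]
contact_force: [0.5, 0.1, 1.0]
width: 0.03
dt cm [ 0.37 -0.01 -0.37] w deg [-0.24  0.13  0.25] |w| 0.4 t 19.3 F [0.5 0.1 1. ] width 0.03 q [ 38.  15. -37.  16. -21.  45.]
dt cm [ 0.57  0.77 -0.32] w deg [ 4.87 -0.6  -8.67] |w| 10.0 t 19.3 F [0.5 0.1 1. ] width 0.03 q [ 38.  15. -37.  16. -21.  45.]
dt cm [ 1.17  1.95 -0.08] w deg [ 13.39  -1.81 -23.55] |w| 27.2 t 19.3 F [0.5 0.1 1. ] width 0.03 q [ 38.  15. -37.  16. -21.  45.]
dt cm [2.03 2.89 0.34] w deg [ 21.91  -3.03 -38.43] |w| 44.3 t 19.3 F [0.5 0.1 1. ] width 0.03 q [ 38.  15. -37.  16. -21.  45.]
dt cm [3.09 3.51 0.89] w deg [ 30.44  -4.25 -53.3 ] |w| 61.5 t 19.3 F [0.5 0.1 1. ] width 0.03 q [ 38.  15. -37.  16. -21.  45.]
dt cm [4.25 3.74 1.54] w deg [ 38.96  -5.47 -68.18] |w| 78.7 t 19.3 F [0.5 0.1 1. ] width 0.03 q [ 38.  15. -37.  16. -21.  45.]
dt cm [5.4  3.57 2.21] w deg [ 47.49  -6.69 -83.06] |w| 95.9 t 19.3 F [0.5 0.1 1. ] width 0.03 q [ 38.  15. -37.  16. -21.  45.]
```

```bash
python3 -m handwheel '[{"tx":0.3,"ty":0.7,"tz":0.05,"wx":4.4,"wy":-0.6,"wz":-7.7,"claw":3.0},{"tx":0.35,"ty":0.7,"tz":0.1,"wx":4.4,"wy":-0.6,"wz":-7.7,"claw":3.0},{"tx":0.4,"ty":0.7,"tz":0.1,"wx":4.4,"wy":-0.6,"wz":-7.7,"claw":3.0},{"tx":0.45,"ty":0.5,"tz":0.2,"wx":4.3,"wy":-0.6,"wz":-7.4,"claw":3.0},{"tx":0.5,"ty":0.45,"tz":0.25,"wx":4.3,"wy":-0.6,"wz":-7.4,"claw":3.0},{"tx":0,"ty":0,"tz":0,"wx":0,"wy":0,"wz":0,"claw":3.0}]'; python3 - <<'E'
from h import *
for t in (.75,.45,.15,-.15): keep(t,.0485)
E
```

```text
time_s: 20.05
ee_pos: [0.5488, 0.3006, 0.1149]
ee_rot: [157.2, 19.6, 120.1]
contact_force: [0.4, 0.2, 0.1]
width: 0.0298
dt cm [ 0.29  0.07 -0.3 ] w deg [-0.27 -0.22  0.63] |w| 0.7 t 20.05 F [0.4 0.2 0.1] width 0.0298 q [ 40.  17. -32.  20. -22.  91.]
dt cm [1.35 0.68 0.25] w deg [  8.2   -1.46 -14.27] |w| 16.5 t 20.05 F [0.4 0.2 0.1] width 0.0298 q [ 40.  17. -32.  20. -22.  91.]
dt cm [2.51 0.92 0.89] w deg [ 16.67  -2.69 -29.18] |w| 33.7 t 20.05 F [0.4 0.2 0.1] width 0.0298 q [ 40.  17. -32.  20. -22.  91.]
dt cm [3.66 0.75 1.57] w deg [ 25.13  -3.92 -44.09] |w| 50.9 t 20.05 F [0.4 0.2 0.1] width 0.0298 q [ 40.  17. -32.  20. -22.  91.]
```

```bash
python3 -m handwheel '[{"tx":0.7,"ty":0.35,"tz":0.2,"wx":4.2,"wy":-0.7,"wz":-7.3,"claw":3.0},{"tx":0.65,"ty":0.3,"tz":0.25,"wx":4.2,"wy":-0.7,"wz":-7.3,"claw":3.0},{"tx":0.65,"ty":0.15,"tz":0.35,"wx":4.2,"wy":-0.6,"wz":-7.3,"claw":3.0},{"tx":0.6,"ty":0.1,"tz":0.35,"wx":4.2,"wy":-0.6,"wz":-7.3,"claw":3.0},{"tx":0.4,"ty":0,"tz":0.25,"wx":3,"wy":-0.5,"wz":-5,"claw":3.0},{"tx":0,"ty":0,"tz":0,"wx":0,"wy":0,"wz":0,"claw":3.0}]'; python3 - <<'E'
from h import *
for t in (.05,-.15): keep(t,.0485)
E
```

```text
time_s: 20.8
ee_pos: [0.5731, 0.3082, 0.1258]
ee_rot: [150.6, 1.1, 84.3]
contact_force: [-0.5, 0.7, 0.2]
width: 0.03
dt cm [0.46 0.15 0.03] w deg [-0.43 -0.54  0.02] |w| 0.7 t 20.8 F [-0.5  0.7  0.2] width 0.03 q [ 38.  18. -28.  22. -21. 130.]
dt cm [ 1.22 -0.01  0.48] w deg [ 5.2  -1.32 -9.93] |w| 11.3 t 20.8 F [-0.5  0.7  0.2] width 0.03 q [ 38.  18. -28.  22. -21. 130.]
```

```bash
python3 -m handwheel '[{"tx":0.4,"ty":0.05,"tz":0.2,"wx":2,"wy":-0.5,"wz":-3.5,"claw":3.0},{"tx":0.4,"ty":0,"tz":0.2,"wx":2,"wy":-0.5,"wz":-3.5,"claw":3.0},{"tx":0.3,"ty":0,"tz":0.15,"wx":1,"wy":-0.3,"wz":-2.5,"claw":3.0},{"tx":0,"ty":0,"tz":0,"wx":0,"wy":0,"wz":0,"claw":3.0}]'; python3 - <<'E'
from h import *
for t in (.05,-.15): keep(t,.0485)
im,d,W,c=shot("top","top12"); L=(W.reshape(-1,3)-[.5866,.1766,.0858])@RD
E
```

```text
time_s: 21.3
ee_pos: [0.5819, 0.3079, 0.1306]
ee_rot: [150.3, -3.7, 75.2]
contact_force: [0.2, -0.0, 0.3]
width: 0.03
dt cm [-0.41  0.17 -0.45] w deg [-5.15  0.65  9.04] |w| 10.4 t 21.3 F [ 0.2 -0.   0.3] width 0.03 q [ 38.  19. -27.  22. -21. 140.]
dt cm [ 0.35  0.02 -0.01] w deg [ 0.52 -0.17 -0.89] |w| 1.0 t 21.3 F [ 0.2 -0.   0.3] width 0.03 q [ 38.  19. -27.  22. -21. 140.]
```

```bash
python3 -m handwheel '[{"tx":0.3,"ty":-0.04,"tz":0.17,"wx":0,"wy":0,"wz":0,"claw":3.0},{"tx":0.2,"ty":-0.03,"tz":0.12,"wx":0,"wy":0,"wz":0,"claw":3.0},{"tx":0,"ty":0,"tz":0,"wx":0,"wy":0,"wz":0,"claw":3.0}]'
```

```text
time_s: 21.72
ee_pos: [0.5837, 0.3081, 0.1315]
ee_rot: [150.7, -3.6, 75.6]
contact_force: [-1.1, 0.1, -0.1]
width: 0.0298
```

```bash
python3 - <<'E'
from h import *
keep(-.15,.0485); im,d,W,c=shot("wrist","w13")
L=(W.reshape(-1,3)-OD)@RD
Q=L[(L[:,2]>.068)&(L[:,2]<.079)&(abs(L[:,0])<.0125)&(L[:,1]>.11)&(L[:,1]<.145)];print("knob",len(Q),Q.min(0),Q.max(0),np.median(Q,0))
E
```

```text
dt cm [ 0.17  0.   -0.09] w deg [ 0.53 -0.59 -1.28] |w| 1.5 t 21.725 F [-1.1  0.1 -0.1] width 0.0298 q [ 38.  19. -27.  23. -21. 139.]
knob 2053 [-0.01248118  0.11884469  0.06801749] [0.00836119 0.14198396 0.07897645] [-0.0013597   0.13113485  0.07435585]
```

Knob near x≈-1 mm, so the keeper is at its stop. I withdraw and check.

```bash
python3 -m handwheel '[{"tx":-0.15,"ty":0.02,"tz":-0.08,"wx":0,"wy":0,"wz":0,"claw":3.4},{"tx":-1.3,"ty":0.2,"tz":2.2,"wx":0,"wy":0,"wz":0,"claw":3.4},{"tx":-2,"ty":0.3,"tz":3.5,"wx":0,"wy":0,"wz":0,"claw":3.4},{"tx":-2.5,"ty":0.2,"tz":4.3,"wx":0,"wy":0,"wz":0,"claw":4},{"tx":-3,"ty":-1,"tz":4,"wx":0,"wy":0,"wz":0,"claw":4},{"tx":-1,"ty":-3,"tz":2,"wx":0,"wy":0,"wz":0,"claw":4},{"tx":0,"ty":0,"tz":0,"wx":0,"wy":0,"wz":0,"claw":4}]'; python3 - <<'E'
from h import *
im,d,W,c=shot("wrist","w14"); print(readout.sense()["contact_force"])
L=(W.reshape(-1,3)-OD)@RD
Q=L[(abs(L[:,2]-.032)<.004)&(abs(L[:,0])<.045)&(abs(L[:,1])<.067)];print(cv2.minAreaRect((Q[:,:2]*1000).astype(np.float32)))
A=np.c_[Q[:,:2],np.ones(len(Q))];print("plane",np.linalg.lstsq(A,Q[:,2],rcond=None)[0])
Q=L[(L[:,2]>.068)&(L[:,2]<.08)&(abs(L[:,0])<.04)&(L[:,1]>.10)&(L[:,1]<.15)];print("knob",len(Q),Q.min(0),Q.max(0))
im,d,W,c=shot("top","top14"); W0=np.load("top0.npz")["W"]
for n,b,lo,hi in(("small",(395,435,200,232),.018,.045),("tape",(188,220,280,310),.01,.03),("caliper",(400,468,278,312),.004,.03),("beaker",(335,362,170,198),.03,.1)):
    f=lambda w:(lambda P:np.mean(P[(P[:,2]>lo)&(P[:,2]<hi)],0))(w[b[2]:b[3],b[0]:b[1]].reshape(-1,3)); print(n,((f(W)-f(W0))*1000).round(1))
E
```

```text
time_s: 22.65
ee_pos: [0.4855, 0.2733, 0.2988]
ee_rot: [150.1, -3.8, 75.4]
contact_force: [-0.1, 0.5, -0.2]
width: 0.0401
[ 0.97574473 -0.51636079 -0.17559285]
((0.5208816528320312, -0.5892486572265625), (80.24928283691406, 120.50675964355469), 0.19155141711235046)
plane [ 0.00035553 -0.00164518  0.03221413]
knob 322 [-0.00869863  0.11946741  0.06824814] [0.0084178  0.13702743 0.07687885]
small [ 0.1 -0.3 -0.2]
tape [-0.6 -6.6 -0.7]
caliper [-1.6 -3.1  0.1]
beaker [-0.6  0.6 -0.3]
```

View pics/w14.png

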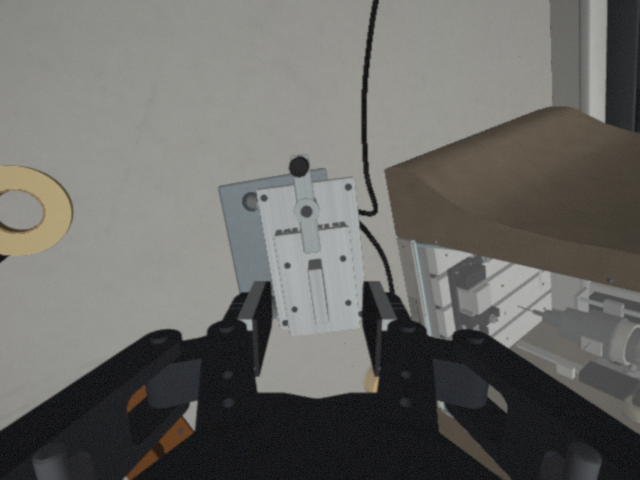

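The keeper is closed across the cooler's end (knob at (299,166), pivot at (306,210)) and the cooler is home. I hand the job in.

```bash
python3 -c "
from plant import manip
print(manip.finish_job())"
```

```text
the job is handed in; nothing more can be done
None
```

The job is done and handed in at about 23 s of the 72 s allowed. I swung the keeper aside, lifted the larger cooler by its rib, lowered it into the dock and let go. Then I closed the keeper to its stop and backed the arm clear. No verdict is reported, so the checks below are my own.

**Cooler:** the last wrist depth check puts it about 0.5 mm off centre across the fins and 0.6 mm along them. It sits about 2.2 mm above the dock floor, flat within 0.002 rad and within 0.2° along the fins.

**Keeper:** it reads about 0 rad from the knob's position. It was about 1.5 rad when the cooler went in.

**Bystanders:** the small cooler and beaker read unmoved, within 1 mm. The tape read -6.6 mm and the caliper about 3.5 mm. I put those down to the measuring method, since the arm never went near either, but I did not confirm it; both are well under 30 mm.

**Disagreements and failures:**
- The three cameras differed by about 2 mm on where the dock is, as the calibration warned. I relied on measurements within the wrist view for the fit.
- The first move call was refused because each row needs all seven keys; nothing moved.
- I viewed 9 pictures against the 8 planned, and one of those was wasted on the start pose.

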